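# Index a limewood blank at the dowel borer

### The arm

A 6-joint arm with a two-finger parallel gripper is mounted at the origin on the work surface. World frame = base frame: x ahead of the robot, y to its left, z up, the work surface at z = 0. Lengths are in m, angles in rad, forces in N, time in s.
With the tool pointing down it reaches from about 0.25 to 0.775 m from the base axis. Payload 4 kg.
Tool frame: the origin (TCP) lies at the very end of the fingers, on their centre line; the grasp point (between the pads) lies 19 mm behind it; x points along the fingers, y is the direction in which the jaws open and shut, and the axes are right-handed (so a half turn about x gives the same grasp; the last joint's range is limited). The gripper opens to 94 mm and grips with 3 to 60 N. Pads are 16 mm wide; open, the fingers measure 119 mm over their backs; the gripper's body (75 mm by 177 mm) begins 78 mm behind the grasp point.
Start: joints at [1.119, 0.087, 1.371, -0, 1.684, -0.103], TCP at [0.188, 0.517, 0.206] pointing down, gripper open.
Joint ranges: [-3.1, 3.1], [-0.76, 2.03], [0.27, 2.55], [-1.08, 4.22], [0.17, 2.65], [-2.57, 2.57]. Speed limits (rad/s): [2.79, 2.79, 3.14, 3.14, 3.14, 3.14].

### API

Orientations are given as a rotation vector (axis times angle).
In Python, from plant import monitor, vision, order, spotter gives the robot as it stands.
- The arm moves only by the tool drive_tool, never from a script. Its argument "plan" is text: rows parted by semicolons, each of 7 numbers parted by spaces: the turn, a rotation vector about the tool's x, y, z in degrees, then the shift along the tool's x, y, z in cm, then the closure, from -1 (fully open) to 1 (shut). A call has exactly 5 rows; each row is the pose to reach, as a shift and turn from the pose measured when the call began, along the tool's axes at that moment; what a row does not reach only later rows make up. A row lasts 1/10 s, in which the tool goes at most 50 mm and 8.59 degrees, less where a joint would pass 70% of its speed; a pose out of reach is approached as far as the arm can. A call with a gripper value outside its range is refused whole. The fingers move at their own pace and stop on an object; "newtons" is the grip in N (left out, the last holds). Time passes only in rows, so rows that repeat a pose let the fingers close, or fill a call up. It gives the time, the measured TCP pose, the force and the opening at its end, in the units of the state.
- monitor.sense(): the state, without advancing time (a new reading comes with each control period).
- vision.read_camera(name): name is "side" or "top" or "wrist"; returns a dict with "color" (384x512x3 uint8, red, green, blue), "fov_y" (degrees; the focal length in pixels is half the picture's height over the tangent of half this angle, whatever the lens; pixels are square), "cx", "cy" (the principal point, pixels), "k1" (the pictures are not rectified: a ray, as slopes to the right and down, at radius r is drawn at 1 + k1 r^2 times it, then the intrinsics apply), "rvec" (rotation vector, rad) and "tvec" (3), from world to camera coordinates, as OpenCV has them; the wrist camera has in their place "tool_from_camera" (4x4, takes a point from camera to tool coordinates, whose origin is the TCP and whose axes are the tool frame's). Camera axes: x right, y down, z forward; pixel columns grow to the right and rows downward; lengths in m; the calibration is good to about 2 mm. A picture is of the moment at which its call begins: read the wrist's pose just before it. There is no depth.
- order.hand_in(): hands the job in, once; it reports no verdict.
Trained networks look in the newest picture that a camera, given by its name, has taken for a name from the list of things; names that differ only in an ending like _2 or _b are one class to them, and where a whole thing is asked for, a point or a joint stands for the part that bears it (a point fixed in the world has none). Each returns a list of dicts, best first, with "conf" (0 to 1); they miss things now and then, are a little off and sometimes report something else, mostly with a low value. They report only what shows in the picture. A call takes as long as a camera call. They do not tell look-alikes from the thing itself.
- spotter.masks_of(camera, name): "region" (384x512 bool, what is visible of it) and "uv" ([column, row] in pixels, amid what is visible of it).
- spotter.place_of(camera, name): "uv" ([column, row] in pixels: a listed point, or the origin of a listed thing).
The state is a dict: "clock": time; "qpos": joint angles; "qvel": joint speeds; "effort": joint torques, N m; "ee_pos": TCP position; "tcp_rot": TCP orientation; "force": force on the tool from outside, world axes, zero at the start; "ft_torque": the same for the moment, N m; "opening": opening from 0.0 (shut) to 1.0 (fully open).
Only numpy, scipy, OpenCV 4.12 (cv2) and the standard library are available. Lean on these libraries where they do the work, as an engineer would, in place of code of your own. Each camera call takes 0.05 s, during which the arm holds its last target. There are 200 camera calls.

### The job

Lay the pale limewood blank in the nest of the dowel borer's sliding carriage, lengthwise towards the drill bit, flat on the table plate between the side cheeks and right back against the thrust fence, and let go of it. Then take the carriage by its black knob and slide it towards the bit until its ball clicks into the first notch of the index bar (red lines), without running past that notch, and finish while still gripping the knob and holding the carriage at rest in the notch so that I can feed the bit. Touch nothing against the bit, and leave the walnut blank and the other things on the bench where they are.

Things in the scene. Friction and masses are not known exactly. Their poses are not given: they have to be found in the camera images.
- lime_blank_center (a point): Pale limewood blank, a loose plain block 100 x 60 x 50 mm (its x, y, z), about 150 g, lying flat on the bench with its 100 x 60 mm side down; pencil lines cross on its top. The point is the centre of the block (25 mm above its underside), z up, x along the 100 mm length. Grasp it from above across the 60 mm width. The two ends are alike: either end may face the bit.
- walnut_blank_center (a point): Dark brown walnut blank of the same size and shape, the point likewise at its centre. Not wanted in this job; leave it alone.
- nest (a point): On the top face of the carriage's aluminium plate (62 mm above the bench), under the centre of a fully seated blank, whose centre is 25 mm above this point. Axes turn with the machine: x from the thrust fence to the bit, y along the slide (the way to the notch is -y), z up. Two steel cheeks, 12 mm high, 90 mm long, have inner faces at y = +-32 mm (2 mm room each side).
- knob_grip (a point): Upright black cylindrical knob on the carriage, on the robot's side of the fence, 24 mm in diameter, 50 mm high from the plate; the point is on its axis 32 mm above the plate (94 mm above the bench), at x = -100 mm, y = 0 from the nest point. Same axes. Grip it from above with the fingers either side along the slide (y).
- carriage (a joint): Travel of the carriage in m: 0 at the parking end on the robot's left, growing as it slides to the robot's right (the nest's -y), end stop at 0.17. It starts between 0.005 and 0.035, slides with a drag of about 3 to 6 N and stays where it is left.
- plunger (a point): Lowest point of the spring ball (14 mm ball under a dark barrel on an arm at the rear left of the carriage, white pointer line on the arm's end), 46 mm above the bench, moving with the carriage; at x = +83, y = +43 mm from the nest point. Same axes.
- notch1 (a point): First notch of the fixed index bar: a 9 mm slot across the bar between red lines; centre, at the bar's top face. Same axes as the nest. The ball is home when the plunger point is level with it along y. Over the last 4 mm the drag falls away or turns to a pull; pushing on then takes some 10 N or more in all. A second notch (yellow lines), not wanted, is 32 mm further along -y. The bar's place differs each time.
- knob: The black knob as a whole (origin at its foot, on the carriage plate). It is fixed to the carriage.
- lime_blank: The limewood blank as a whole (origin at the centre of its underside).
- bit: 8 mm drill bit, level, 87 mm above the bench, in the chuck of the boring head beyond the carriage (origin at its tip). The tip points along the nest's -x and stays 31 mm clear of the end of a seated blank. The head with its motor reaches 165 mm above the bench, its feed lever 210 mm.
- gouge_a: Carving gouge 260 mm long lying on the bench to the left (origin under its ferrule). Leave alone.
- gouge_c: Second gouge, lying at the far right. Leave alone.
- mallet: Round carver's mallet standing on its head, 92 mm across, 245 mm high, at the left. Leave alone.
- glue: White glue bottle, 60 mm across, 150 mm high, at the left. Leave alone.
- dowel_box: Open plywood box of dowels, 100 x 75 x 45 mm, right of the machine. Leave alone.
- sheep: Small carved sheep on a base 90 x 45 mm, 85 mm high, right of the boring head. Leave alone.
- fence (a point): Middle of the foot of the thrust fence's face, 50 mm from the nest point along -x, same axes: a steel wall on the carriage, 80 mm long (y), 25 mm high, against which the blank's end is pushed. The side towards the bit is open.
- bed: Green bed of the dowel borer, 410 mm along y (the slide), 50 mm high; origin under the middle of the slide, x towards the boring head, which stands on a narrower part of the bed beyond the slide. The carriage (aluminium plate 110 mm wide) runs on its two steel rods.
Things that resemble listed ones, but are neither listed nor needed, are in the scene too. What is shaped like the lime_blank but blue or purple is not meant.

How it is judged:
By the outcome, as a careful person would: the job done as asked, in the order asked, and still so for the second after the job is handed in, while the arm keeps its last pose, push and grip.
It also fails if it takes over 54 s, if anything falls off the work surface, if the arm or the gripper's body presses on something with over 40 N, if the wrist force passes 120 N, or if a joint passes its speed limit or range.

## Working session

There is one attempt and no reset: what is moved stays moved. The work goes in short steps, Python scripts to look and compute and a tool call to move; the robot and the scene stay as the last step left them, time stands still between calls to the robot, and variables do not carry over. Pictures are saved under pics/ and viewed, about 8 in all and at most 12, crops included, and the job is handed in when it is done.

Besides the shell and the picture viewer there is one more tool, called after "Request:" as name(argument=value, ...) on one line, values as JSON. drive_tool: Moves the arm, as the interface text tells. Its arguments: {"type":"object","properties":{"plan":{"type":"string"},"newtons":{"type":"number"}},"required":["plan"]}

```bash
mkdir -p pics; ls
cat > h.py <<'E'
import numpy as np, cv2
from scipy.spatial.transform import Rotation as R
from plant import monitor, vision, order, spotter
def cam(n):
    s=monitor.sense(); c=vision.read_camera(n)
    if n=="wrist":
        T=np.eye(4);T[:3,:3]=R.from_rotvec(s["tcp_rot"]).as_matrix();T[:3,3]=s["ee_pos"]
        c["W"]=T@np.array(c["tool_from_camera"])
    else:
        M=np.eye(4);M[:3,:3]=R.from_rotvec(c["rvec"]).as_matrix();M[:3,3]=c["tvec"]
        c["W"]=np.linalg.inv(M)
    h,w=c["color"].shape[:2]; f=h/2/np.tan(np.radians(c["fov_y"])/2)
    c["K"]=np.array([[f,0,c["cx"]],[0,f,c["cy"]],[0,0,1.]]); c["D"]=np.array([c["k1"],0,0,0.])
    return c
def ray(c,uv):
    p=cv2.undistortPoints(np.array([[uv]],float),c["K"],c["D"])[0,0]
    return c["W"][:3,3], c["W"][:3,:3]@np.array([p[0],p[1],1])
def at(c,uv,z):
    o,d=ray(c,uv); return o+d*(z-o[2])/d[2]
def proj(c,P):
    M=np.linalg.inv(c["W"]); q=np.atleast_2d(P)@M[:3,:3].T+M[:3,3]
    return cv2.projectPoints(q,np.zeros(3),np.zeros(3),c["K"],c["D"])[0][:,0]
def save(c,n,box=None,s=1):
    im=c["color"][...,::-1]
    if box: im=im[box[1]:box[3],box[0]:box[2]]
    cv2.imwrite("pics/"+n,cv2.resize(im,None,fx=s,fy=s,interpolation=cv2.INTER_CUBIC))
def tool(P):
    s=monitor.sense(); return R.from_rotvec(s["tcp_rot"]).inv().apply(np.array(P)-s["ee_pos"])*100
E
cat > a.py <<'E'
from h import *
Z=dict(lime_blank_center=.025,walnut_blank_center=.025,nest=.062,knob_grip=.094,plunger=.046,notch1=None,fence=.062,bit=.087,bed=0)
Z["notch1"]=.04
s=monitor.sense();print(s["ee_pos"],s["tcp_rot"],s["opening"],s["clock"])
ims=[]
for n in("top","side"):
    c=cam(n);ims.append(c["color"][...,::-1]);print(n,c["W"][:3,3].round(3))
    for k,z in Z.items():
        for d in spotter.place_of(n,k)[:4]:
            print(k,round(d["conf"],2),np.round(d["uv"],1),at(c,d["uv"],z).round(4))
    cv2.imwrite("pics/%s0.png"%n,cv2.resize(ims[-1],(800,600)))
E
python3 a.py
```

```text
pics
[0.18773133 0.51639508 0.20431809] [ 0.27204983  1.55401314 -0.27535825] 1.0023872049681912 0.0
top [ 0.281 -0.012  1.317]
lime_blank_center 0.81 [407.6 222.2] [ 0.4846 -0.5831  0.025 ]
lime_blank_center 0.77 [364.2 215.3] [ 0.5031 -0.4244  0.025 ]
lime_blank_center 0.65 [373.5 264.3] [ 0.3325 -0.4547  0.025 ]
lime_blank_center 0.55 [202.6 170.6] [0.6397 0.1576 0.025 ]
walnut_blank_center 0.98 [313.7 222.8] [ 0.4689 -0.2438  0.025 ]
walnut_blank_center 0.75 [187.6 203.7] [0.5163 0.2019 0.025 ]
nest 0.8 [186.4 188.9] [0.5613 0.2041 0.062 ]
knob_grip 0.4 [183.5 218.4] [0.4537 0.2002 0.094 ]
knob_grip 0.33 [118.  224.8] [0.4211 0.4184 0.094 ]
plunger 0.75 [177.9 168.8] [0.6365 0.2432 0.046 ]
notch1 0.91 [201.8 168.2] [0.6443 0.1592 0.04  ]
fence 0.78 [184.8 203.5] [0.5098 0.2055 0.062 ]
bit 0.45 [221.8 170.2] [0.6269 0.0838 0.087 ]
bed 0.61 [218.4 192.5] [0.5673 0.0978 0.    ]
bed 0.23 [313.4 224.1] [ 0.4678 -0.2473  0.    ]
side [-0.263 -0.858  1.315]
lime_blank_center 0.94 [293.8 309.7] [ 0.3311 -0.4557  0.025 ]
lime_blank_center 0.66 [316.9 273.7] [ 0.4913 -0.4175  0.025 ]
lime_blank_center 0.59 [356.  305.6] [ 0.4913 -0.5851  0.025 ]
walnut_blank_center 0.65 [278.2 246.5] [ 0.477  -0.2446  0.025 ]
nest 0.88 [214.3 168.4] [0.551  0.2013 0.062 ]
knob_grip 0.57 [196.1 177.9] [0.4413 0.1815 0.094 ]
plunger 0.72 [206.1 142.7] [0.6435 0.3688 0.046 ]
plunger 0.68 [222.8 158.9] [0.6272 0.2356 0.046 ]
notch1 0.67 [239.3 170.8] [0.6333 0.1364 0.04  ]
fence 0.77 [201.6 170.9] [0.5025 0.2257 0.062 ]
bit 0.41 [247.5 170.5] [0.626  0.0782 0.087 ]
bed 0.64 [275.4 249.2] [ 0.4748 -0.2342  0.    ]
bed 0.6 [230.2 191.9] [0.5475 0.0994 0.    ]
bed 0.19 [198.5 180.9] [0.4916 0.2402 0.    ]
```

View pics/top0.png

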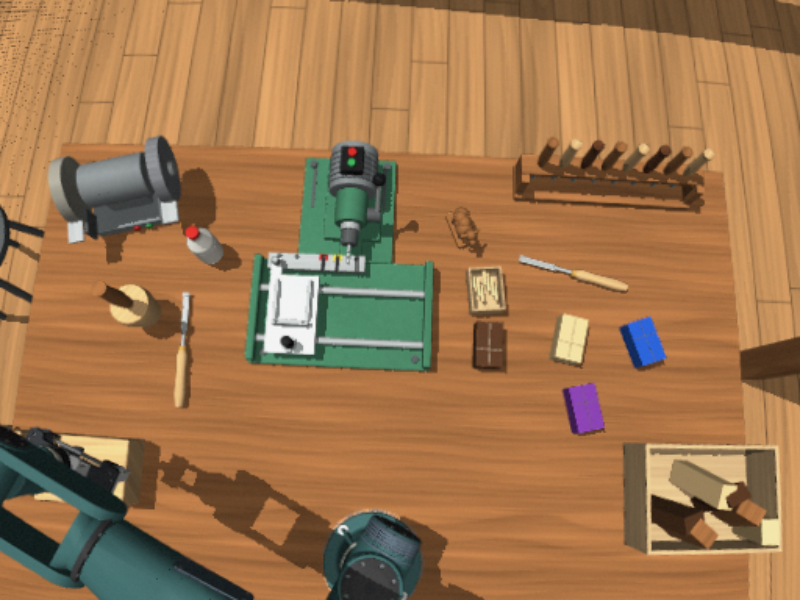

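View pics/side0.png

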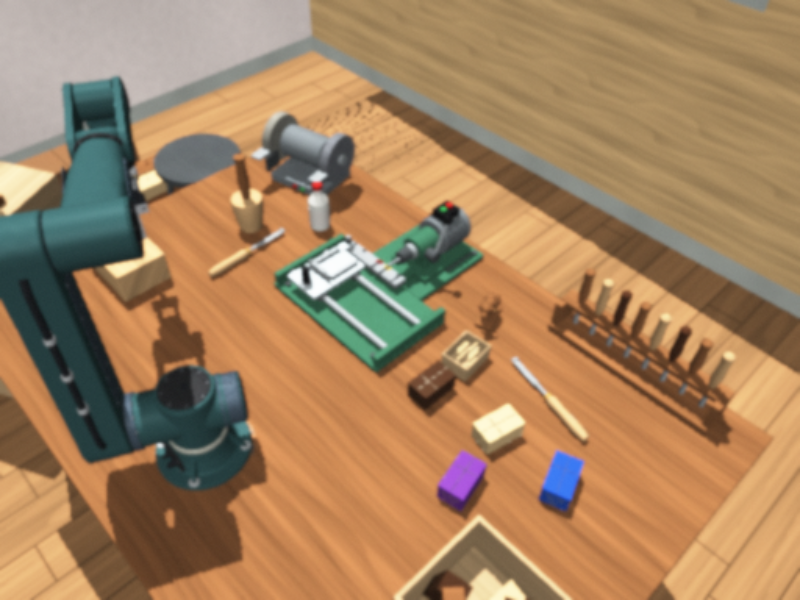

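The pale block at about (571,339) in the top view is the lime blank. The blue one is at (642,342), the purple at (585,408), the walnut at (489,345), and there are scraps in the box at lower right. I'll measure its pose and the machine's yaw, and check the blank in a crop.

```bash
cat > b.py <<'E'
from h import *
s=monitor.sense();print(R.from_rotvec(s["tcp_rot"]).as_matrix().round(3))
for n in("top","side"):
    c=cam(n)
    # bed/rod straight lines and lime mask
    for d in spotter.masks_of(n,"lime_blank")[:4]:
        m=d["region"].astype(np.uint8); col=c["color"][d["region"]].mean(0).round()
        pts=np.argwhere(m)[:,::-1]
        P=np.array([at(c,p,.05)[:2] for p in pts],np.float32)
        r=cv2.minAreaRect(P); print(n,round(d["conf"],2),np.round(d["uv"]),col,np.round(r[0],4),np.round(r[1],3),round(r[2],1))
    if n=="top":
        g=cv2.cvtColor(c["color"],cv2.COLOR_RGB2GRAY)
        for l in cv2.createLineSegmentDetector().detect(g[140:250,150:290])[0][:,0]+np.array([150,140]*2):
            a,b=at(c,l[:2],.055),at(c,l[2:],.055);v=b-a
            if np.hypot(*v[:2])>.08: print(l.round(),a[:2].round(3),b[:2].round(3),round((np.degrees(np.arctan2(v[1],v[0]))+45)%90-45,2))
        save(c,"lime.png",(330,180,430,290),5)
E
python3 b.py
```

```text
[[ 0.     0.342  0.94 ]
 [ 0.     0.94  -0.342]
 [-1.     0.     0.   ]]
top 0.96 [373. 263.] [125.  63. 154.] [ 0.3427 -0.4438] [0.1   0.078] 12.3
top 0.59 [408. 220.] [ 44.  86. 179.] [ 0.4935 -0.5837] [0.101 0.082] 19.5
top 0.57 [364. 215.] [214. 195. 141.] [ 0.4951 -0.4132] [0.073 0.106] 77.9
[200. 226. 204. 178.] [0.438 0.147] [0.604 0.148] 0.28
[171. 187. 169. 213.] [0.568 0.26 ] [0.476 0.26 ] -0.14
[169. 225. 199. 226.] [0.435 0.253] [0.434 0.151] -0.25
[234. 177. 181. 175.] [0.615 0.041] [0.611 0.23 ] 1.18
[180. 181. 178. 203.] [0.592 0.23 ] [0.511 0.23 ] 0.21
[206. 187. 272. 189.] [0.574 0.139] [ 0.575 -0.092] 0.14
[203. 219. 271. 222.] [0.461 0.14 ] [ 0.461 -0.091] 0.12
[196. 204. 198. 178.] [0.51  0.168] [0.603 0.169] 0.68
[269. 186. 206. 183.] [ 0.587 -0.082] [0.587 0.14 ] 0.09
[268. 218. 203. 215.] [ 0.473 -0.082] [0.473 0.141] -0.04
[174. 206. 177. 178.] [0.502 0.242] [0.6   0.242] -0.38
[163. 192. 166. 164.] [0.548 0.285] [0.648 0.284] -0.32
[209. 189. 208. 213.] [0.565 0.125] [0.481 0.125] -0.05
[281. 188. 279. 237.] [ 0.581 -0.122] [ 0.411 -0.122] 0.06
[278. 238. 224. 237.] [ 0.407 -0.118] [0.404 0.064] 0.84
[275. 232. 276. 172.] [ 0.428 -0.106] [ 0.639 -0.105] 0.13
[223. 236. 173. 234.] [0.405 0.068] [0.404 0.238] 0.47
[264. 192. 238. 191.] [ 0.564 -0.066] [0.564 0.025] 0.04
[272. 192. 271. 216.] [ 0.566 -0.093] [ 0.483 -0.092] -0.28
[169. 231. 267. 236.] [0.413 0.252] [ 0.414 -0.08 ] 0.13
side 0.81 [321. 275.] [217. 203. 165.] [ 0.4801 -0.4291] [0.079 0.125] 81.9
side 0.76 [357. 309.] [ 63. 109. 214.] [ 0.4815 -0.5998] [0.125 0.06 ] 20.3
side 0.65 [293. 307.] [145.  77. 180.] [ 0.331  -0.4594] [0.124 0.068] 13.2
```

View pics/lime.png

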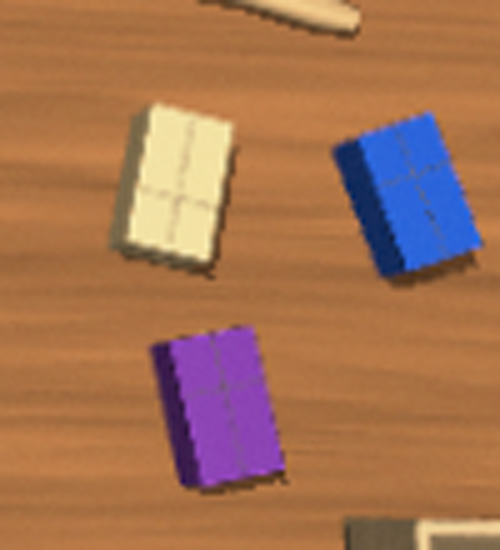

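The crop confirms it: the pale blank with the cross lines, long axis at about -12°, is the one; the blue and purple ones are decoys. The machine's axes lie along the world axes within about 0.2°. Now I move above the blank.

Request:
drive_tool(plan="-8 0 0 0 -77.4 61.1 -1;-8 0 0 0 -77.4 61.1 -1;-8 0 0 0 -77.4 61.1 -1;-8 0 0 0 -77.4 61.1 -1;-8 0 0 0 -77.4 61.1 -1")

```text
clock: 1.7
ee_pos: [0.2666, 0.2778, 0.2056]
tcp_rot: [0.164, 1.564, -0.163]
force: [0.9, 0.1, 0.1]
opening: 0.997
```

Request:
drive_tool(plan="0 0 0 0.5 -63.5 37 -1;0 0 0 0.5 -63.5 37 -1;0 0 0 0.5 -63.5 37 -1;0 0 0 0.5 -63.5 37 -1;0 0 0 0.5 -63.5 37 -1")

```text
clock: 2.2
ee_pos: [0.3451, 0.0402, 0.2043]
tcp_rot: [0.164, 1.562, -0.163]
force: [1.4, 1.0, -0.9]
opening: 0.999
```

```bash
python3 -c "
from h import *
print(tool([.497,-.42,.2]))"
```

```text
[  0.45157237 -41.89625111  24.36593428]
```

Request:
drive_tool(plan="0 0 0 0.5 -42 24.4 -1;0 0 0 0.5 -42 24.4 -1;0 0 0 0.5 -42 24.4 -1;0 0 0 0.5 -42 24.4 -1;0 0 0 0.5 -42 24.4 -1")

```text
clock: 2.7
ee_pos: [0.4231, -0.1976, 0.2019]
tcp_rot: [0.164, 1.561, -0.163]
force: [0.8, 0.7, 1.6]
opening: 0.999
```

```bash
python3 -c "
from h import *
print(tool([.497,-.42,.2]))"
```

```text
[  0.20860521 -20.2229716   11.8362554 ]
```

Request:
drive_tool(plan="0 0 0 0.2 -20.2 11.8 -1;0 0 0 0.2 -20.2 11.8 -1;0 0 0 0.2 -20.2 11.8 -1;0 0 0 0.2 -20.2 11.8 -1;0 0 0 0.2 -20.2 11.8 -1")

```text
clock: 3.2
ee_pos: [0.4969, -0.4227, 0.1992]
tcp_rot: [0.166, 1.561, -0.165]
force: [0.5, -0.1, 0.7]
opening: 1.002
```

```bash
cat > w.py <<'E'
from h import *
c=cam("wrist"); save(c,"w1.png",s=1.5)
print(monitor.sense()["ee_pos"],c["W"][:3,3].round(3),c["W"][:3,2].round(2))
P=spotter.place_of("wrist","lime_blank_center")
for d in P[:3]: print(d["conf"],d["uv"],at(c,d["uv"],.025).round(4))
for d in spotter.masks_of("wrist","lime_blank")[:3]:
    m=d["region"].astype(np.uint8)
    # top face only: bright pixels
    v=cv2.cvtColor(c["color"],cv2.COLOR_RGB2HSV)[...,2]
    t,_=cv2.threshold(v[m>0].reshape(-1,1),0,255,cv2.THRESH_OTSU)
    for nm,mm in(("all",m>0),("bright",(m>0)&(v>t))):
        Q=np.array([at(c,p,.05)[:2] for p in np.argwhere(mm)[:,::-1]],np.float32)
        r=cv2.minAreaRect(Q);print(nm,d["conf"],d["uv"],np.round(r[0],4),np.round(r[1],4),round(r[2],2))
E
python3 w.py
```

```text
[ 0.49720561 -0.42707288  0.19688501] [ 0.429 -0.408  0.379] [ 0.24 -0.05 -0.97]
0.8 [136.1, 199.6] [ 0.4953 -0.5943  0.025 ]
0.72 [212.8, 59.1] [ 0.3454 -0.4472  0.025 ]
0.58 [264.1, 174.3] [ 0.4975 -0.4154  0.025 ]
all 0.85 [134.9, 198.4] [ 0.4935 -0.5832] [0.0988 0.081 ] 20.86
bright 0.85 [134.9, 198.4] [ 0.5074 -0.5779] [0.0697 0.0811] 20.13
all 0.82 [207.0, 54.6] [ 0.3481 -0.4495] [0.106  0.0604] 12.98
bright 0.82 [207.0, 54.6] [ 0.3557 -0.4478] [0.0907 0.0602] 13.25
all 0.71 [261.0, 175.1] [ 0.4959 -0.4192] [0.0599 0.1015] 78.12
bright 0.71 [261.0, 175.1] [ 0.4982 -0.4197] [0.0595 0.0967] 77.9
```

View pics/w1.png

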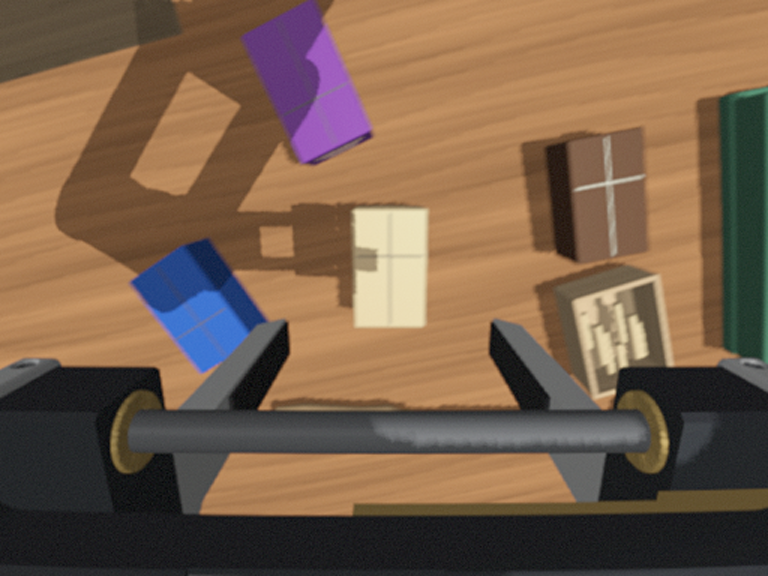

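Request:
drive_tool(plan="0 0 0 5 0.75 -0.2 -1;0 0 0 10 0.75 -0.2 -1;0 0 0 14 0.75 -0.2 -1;0 0 0 16.5 0.75 -0.2 -1;0 0 0 17.8 0.75 -0.2 -1", newtons=20)

```text
clock: 3.85
ee_pos: [0.4949, -0.41, 0.0171]
tcp_rot: [0.17, 1.567, -0.16]
force: [-0.9, -0.7, 0.1]
opening: 0.997
```

```bash
python3 -c "
from h import *
s=monitor.sense();print(s['ee_pos'],tool([.4965,-.4193,.018]))"
```

```text
[ 0.49486697 -0.4100155   0.01705132] [-0.1014121  -0.8734305   0.35287667]
```

Request:
drive_tool(plan="0 0 0 -0.1 -0.9 0.35 -1;0 0 0 -0.1 -0.9 0.35 -1;0 0 0 -0.1 -0.9 0.35 1;0 0 0 -0.1 -0.9 0.35 1;0 0 0 -0.1 -0.9 0.35 1", newtons=20)

```text
clock: 4.35
ee_pos: [0.497, -0.4201, 0.0195]
tcp_rot: [0.169, 1.565, -0.161]
force: [0.2, 0.0, -0.3]
opening: 0.783
```

Request:
drive_tool(plan="0 0 0 0 0 0 1;0 0 0 0 0 0 1;0 0 0 0 0 0 1;0 0 0 -2.5 0 0 1;0 0 0 -5 0 0 1")

```text
clock: 4.85
ee_pos: [0.496, -0.4193, 0.0679]
tcp_rot: [0.171, 1.569, -0.159]
force: [0.3, 0.1, -0.5]
opening: 0.637
```

```bash
python3 -c "
from h import *
s=monitor.sense();print(s['opening'],s['force'],tool([.53,-.1,.22]),R.from_rotvec(s['tcp_rot']).as_matrix().round(3))"
```

```text
0.6373455242181159 [ 0.34606313  0.1219467  -0.51477849] [-14.95477588  32.05270846  -3.39821677] [[-0.003  0.208  0.978]
 [ 0.008  0.978 -0.208]
 [-1.     0.007 -0.005]]
```

Request:
drive_tool(plan="0 0 0 -5 0 0 1;-6 0 0 -10 3 -0.5 1;-12 0 0 -13 8 -1.2 1;-12 0 0 -14.2 13 -2.1 1;-12 0 0 -14.2 18 -2.9 1")

```text
clock: 5.35
ee_pos: [0.5053, -0.2555, 0.2124]
tcp_rot: [0.006, 1.57, 0.003]
force: [0.9, 0.3, -1.4]
opening: 0.637
```

```bash
python3 -c "
from h import *
s=monitor.sense();print(s['opening'],s['force'],tool([.52,.05,.21]),R.from_rotvec(s['tcp_rot']).as_matrix().round(3))"
```

```text
0.63728875472185 [ 0.89630143  0.27762858 -1.39475856] [ 0.421574   30.54878322  1.40715295] [[ 0.001  0.002  1.   ]
 [ 0.006  1.    -0.002]
 [-1.     0.006  0.001]]
```

Request:
drive_tool(plan="0 0 0 0.3 5 0.5 1;0 0 0 0.3 10 1 1;0 0 0 0.3 15 1.4 1;0 0 0 0.3 20 1.4 1;0 0 0 0.3 25 1.4 1")

```text
clock: 5.85
ee_pos: [0.5192, -0.0048, 0.2102]
tcp_rot: [0.006, 1.571, 0.003]
force: [0.8, -0.4, -1.2]
opening: 0.638
```

Request:
drive_tool(plan="0 0 0 0 3 0 1;0 0 0 0 5.5 0 1;0 0 0 0 5.5 0 1;0 0 0 0 5.5 0 1;0 0 0 0 5.5 0 1")

```text
clock: 6.35
ee_pos: [0.5192, 0.0492, 0.2102]
tcp_rot: [0.007, 1.572, 0.002]
force: [0.8, -0.1, -0.9]
opening: 0.64
```

```bash
cat > w2.py <<'E'
from h import *
import sys
c=cam("wrist"); save(c,sys.argv[1],s=1.5)
s=monitor.sense();print(s["ee_pos"],s["tcp_rot"],s["clock"],s["opening"])
Z=dict(nest=.062,knob_grip=.094,fence=.062,plunger=.046,notch1=.04,knob=.062)
for n in sys.argv[2:]:
    for k,z in Z.items():
        c=cam(n)
        for d in spotter.place_of(n,k)[:2]: print(n,k,round(d["conf"],2),np.round(d["uv"],1),at(c,d["uv"],z).round(4))
E
python3 w2.py w2.png wrist
```

```text
[0.5192987  0.04901114 0.21028815] [7.30120936e-03 1.57134435e+00 1.42813444e-03] 6.4 0.6357354225697306
wrist nest 0.97 [380. 205.] [0.5535 0.2048 0.062 ]
wrist knob_grip 0.61 [399.6 130. ] [0.4587 0.2024 0.094 ]
wrist knob_grip 0.51 [381.8 166.5] [0.4987 0.1869 0.094 ]
wrist fence 0.77 [381.4 169.6] [0.5077 0.2022 0.062 ]
wrist fence 0.73 [260.3 214.5] [0.5656 0.0515 0.062 ]
wrist plunger 0.94 [392.4 259.1] [0.6395 0.2402 0.046 ]
wrist plunger 0.2 [262.7 222.6] [0.5828 0.0553 0.046 ]
wrist notch1 0.96 [322.9 261.7] [0.6457 0.1427 0.04  ]
wrist notch1 0.5 [257.7 214.4] [0.5731 0.0489 0.04  ]
wrist knob 0.66 [ 76.2 227.5] [ 0.5829 -0.1892  0.062 ]
wrist knob 0.63 [382.8 127.1] [0.4559 0.1993 0.062 ]
```

View pics/w2.png

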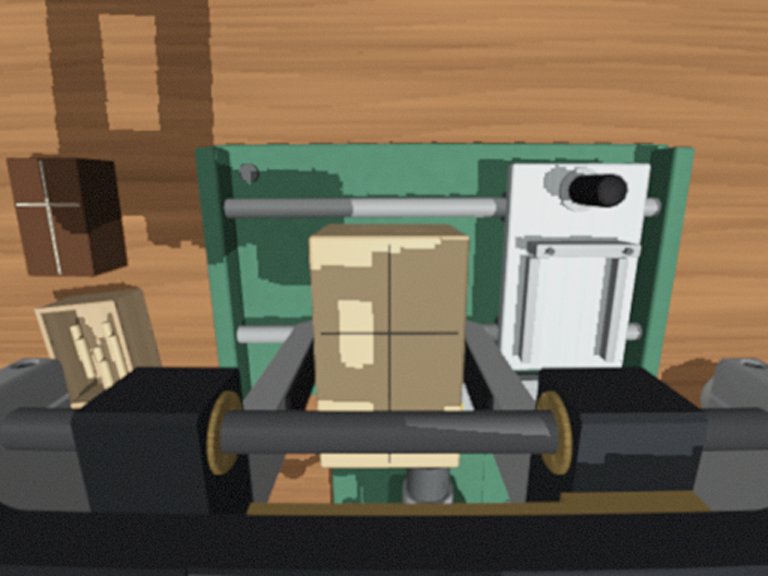

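```bash
cat > l.py <<'E'
from h import *
c=cam("wrist"); s=monitor.sense();e=s["ee_pos"];print(e)
g=cv2.cvtColor(c["color"],cv2.COLOR_RGB2GRAY)
for l in cv2.createLineSegmentDetector().detect(g[95:260,325:440])[0][:,0]+np.array([325,95]*2):
    if np.hypot(l[2]-l[0],l[3]-l[1])<25: continue
    print(l.round(1),*[(z,at(c,l[:2],z)[:2].round(4),at(c,l[2:],z)[:2].round(4)) for z in(.062,.074,.087)])
print("cross",at(c,[389/1.5,333/1.5],e[2]-.019+.05)-e)
for uv in([310,237],[468,237],[322,466],[460,466]): print(at(c,np.array(uv)/1.5,e[2]+.0315)-e)
save(c,"w3.png",(320,90,450,260),4.5)
E
python3 l.py
```

```text
[0.51930945 0.05019618 0.21060492]
[409.4 137.8 377.  135.8] (0.062, array([0.4684, 0.2335]), array([0.4662, 0.1934])) (0.074, array([0.4678, 0.2267]), array([0.4656, 0.1881])) (0.087, array([0.4671, 0.2194]), array([0.465 , 0.1824]))
[341.8 245.5 411.9 244.2] (0.062, array([0.6097, 0.1611]), array([0.6087, 0.2559])) (0.074, array([0.6039, 0.157 ]), array([0.6029, 0.2483])) (0.087, array([0.5976, 0.1526]), array([0.5967, 0.2401]))
[413.1 243.1 432.3 110.3] (0.062, array([0.6072, 0.2574]), array([0.4361, 0.2572])) (0.074, array([0.6015, 0.2498]), array([0.4366, 0.2496])) (0.087, array([0.5953, 0.2415]), array([0.4372, 0.2414]))
[429.4 108.9 340.6 108.6] (0.062, array([0.4344, 0.2534]), array([0.4348, 0.147 ])) (0.074, array([0.435 , 0.2459]), array([0.4354, 0.1434])) (0.087, array([0.4357, 0.2379]), array([0.436 , 0.1395]))
[411.  171.8 402.  238. ] (0.062, array([0.5102, 0.241 ]), array([0.5996, 0.2412])) (0.074, array([0.508, 0.234]), array([0.5942, 0.2342])) (0.087, array([0.5057, 0.2264]), array([0.5883, 0.2266]))
[351.9 171.9 346.6 238.1] (0.062, array([0.5103, 0.1663]), array([0
[... 2020 characters left out ...]
074, array([0.4219, 0.2325]), array([0.422 , 0.1256])) (0.087, array([0.4231, 0.2249]), array([0.4231, 0.1225]))
[357.7 179.3 352.4 240.6] (0.062, array([0.5198, 0.1744]), array([0.6027, 0.1746])) (0.074, array([0.5172, 0.1698]), array([0.5971, 0.17  ])) (0.087, array([0.5145, 0.1649]), array([0.5911, 0.1651]))
[399.4 171.2 370.6 171.2] (0.062, array([0.5095, 0.2261]), array([0.5094, 0.1897])) (0.074, array([0.5074, 0.2196]), array([0.5073, 0.1846])) (0.087, array([0.505 , 0.2126]), array([0.505, 0.179]))
cross [-0.01191082 -0.00019154  0.031     ]
[-0.04973383 -0.02919917  0.0315    ]
[-0.04958216  0.02900307  0.0315    ]
[ 0.04854135 -0.0290359   0.0315    ]
[0.0489721 0.030262  0.0315   ]
```

View pics/w3.png

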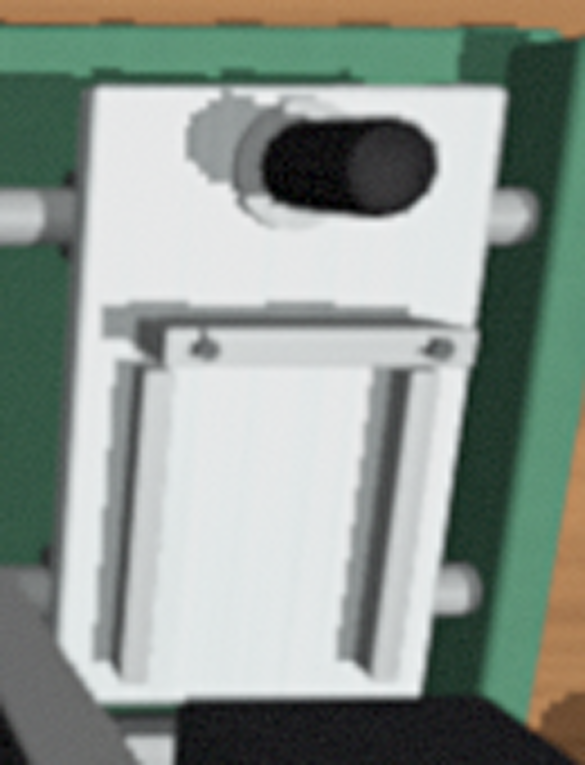

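Inner cheek edges are at y = 0.170 and 0.234, so the nest is at y = 0.202. The fence face is at x ≈ 0.505, so the nest is at x ≈ 0.555. The held blank is centred on the tool to about 1 mm.

Request:
drive_tool(plan="0 0 0 0 5 1.5 1;0 0 0 0 10 3 1;0 0 0 0 15.2 4.1 1;0 0 0 3 15.2 4.1 1;0 0 0 6 15.2 4.1 1")

```text
clock: 7.55
ee_pos: [0.5616, 0.2053, 0.1517]
tcp_rot: [0.004, 1.568, 0.007]
force: [-0.1, 0.2, -2.1]
opening: 0.636
```

Request:
drive_tool(plan="0 0 0 1.5 0 0 1;0 0 0 3 0 0 1;0 0 0 4.2 0 0 1;0 0 0 4.2 0 0 1;0 0 0 4.2 0 0 1")

```text
clock: 8.05
ee_pos: [0.562, 0.2054, 0.1102]
tcp_rot: [0.005, 1.567, 0.007]
force: [0.0, -0.2, -1.3]
opening: 0.637
```

```bash
cat > l2.py <<'E'
from h import *
c=cam("wrist"); s=monitor.sense();e=s["ee_pos"];print(e,s["tcp_rot"],s["force"],tool([.560,.202,.0815]))
save(c,"w4.png",s=1.5)
g=cv2.cvtColor(c["color"],cv2.COLOR_RGB2GRAY)
for l in cv2.createLineSegmentDetector().detect(g)[0][:,0]:
    if np.hypot(l[2]-l[0],l[3]-l[1])<30: continue
    if max(l[1],l[3])>240: continue
    print(l.round(1),*[(z,at(c,l[:2],z)[:2].round(4),at(c,l[2:],z)[:2].round(4)) for z in(.062,.074,)])
E
python3 l2.py
```

```text
[0.562407   0.20550408 0.11093879] [0.00496181 1.56576861 0.0070301 ] [-0.93571772 -0.40507478 -1.4552725 ] [ 2.939871   -0.37255551 -0.25594175]
[267.   43.1 277.3  74.2] (0.062, array([0.4337, 0.2116]), array([0.4563, 0.2199])) (0.074, array([0.4368, 0.2112]), array([0.4582, 0.219 ]))
[183.2  46.8 193.1 215.6] (0.062, array([0.4364, 0.1467]), array([0.5743, 0.1467])) (0.074, array([0.4393, 0.1497]), array([0.57  , 0.1497]))
[316.5 212.  325.5  38.1] (0.062, array([0.571, 0.257]), array([0.4298, 0.2567])) (0.074, array([0.5669, 0.2542]), array([0.4331, 0.2539]))
[499.2 110.8 490.3 173.4] (0.062, array([0.4824, 0.4065]), array([0.5357, 0.4099])) (0.074, array([0.4829, 0.3959]), array([0.5334, 0.3991]))
[500.3 186.8 509.2 132.9] (0.062, array([0.5479, 0.4219]), array([0.5004, 0.4194])) (0.074, array([0.545 , 0.4105]), array([0.5   , 0.4081]))
[312.5 159.3 309.8 212. ] (0.062, array([0.5238, 0.251 ]), array([0.571, 0.251])) (0.074, array([0.5221, 0.2485]), array([0.5669, 0.2485]))
[309.4 156.9 205.6 157.3] (0.062, array([0.5217, 0.2482]), array([0.5222, 0.1604])) (0.074, array([0.5202,
[... 4457 characters left out ...]
 37.5 61.9 36. ] (0.062, array([0.428 , 0.0206]), array([0.4276, 0.0528])) (0.074, array([0.4314, 0.0302]), array([0.431 , 0.0607]))
[363.3 168.1 359.7 203.2] (0.062, array([0.5313, 0.2954]), array([0.5628, 0.2952])) (0.074, array([0.5293, 0.2906]), array([0.5591, 0.2903]))
[171.9  34.  279.4  34.3] (0.062, array([0.4272, 0.1386]), array([0.4275, 0.221 ])) (0.074, array([0.4307, 0.142 ]), array([0.4309, 0.2201]))
[286.9  35.7 320.6  35.2] (0.062, array([0.4284, 0.2268]), array([0.4278, 0.2528])) (0.074, array([0.4318, 0.2256]), array([0.4312, 0.2502]))
[ 74.4  94.9 126.9  94.9] (0.062, array([0.4713, 0.0562]), array([0.4717, 0.0991])) (0.074, array([0.4724, 0.0639]), array([0.4728, 0.1046]))
```

View pics/w4.png

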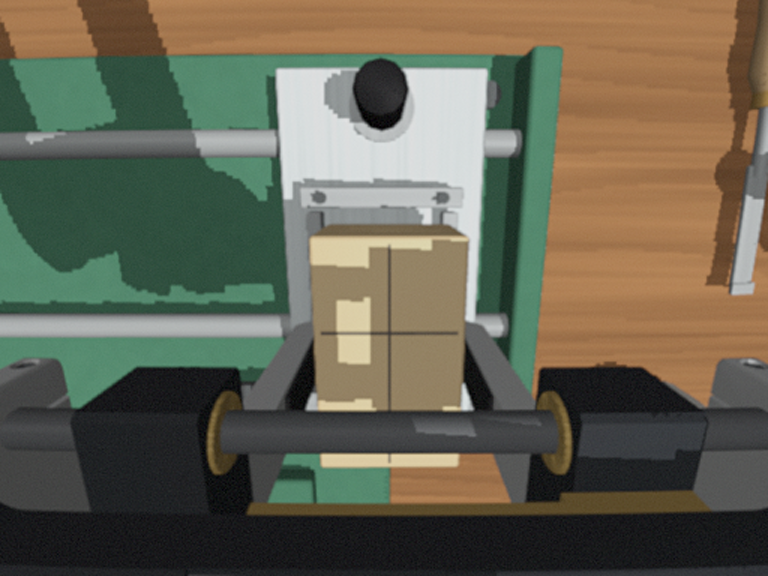

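Request:
drive_tool(plan="0 0 0 0.5 -0.37 -0.25 1;0 0 0 1 -0.37 -0.25 1;0 0 0 1.3 -0.37 -0.25 1;0 0 0 1.3 -0.37 -0.25 1;0 0 0 1.3 -0.37 -0.25 1")

```text
clock: 8.6
ee_pos: [0.5599, 0.2019, 0.0977]
tcp_rot: [0.005, 1.566, 0.007]
force: [0.3, -0.8, -1.6]
opening: 0.64
```

```bash
python3 -c "
from h import *
s=monitor.sense();print(s['force'],tool([.560,.202,.0815]),R.from_rotvec(s['tcp_rot']).as_matrix().round(4))"
```

```text
[ 0.2500288  -0.83638711 -1.64655867] [ 1.62380093 -0.00511046  0.00436028] [[ 0.0047 -0.0014  1.    ]
 [ 0.0076  1.      0.0013]
 [-1.      0.0076  0.0047]]
```

Request:
drive_tool(plan="0 0 0 0.5 0 0 1;0 0 0 0.9 0 0 1;0 0 0 1.2 0 0 1;0 0 0 1.45 0 0 1;0 0 0 1.6 0 0 1")

```text
clock: 9.1
ee_pos: [0.5599, 0.202, 0.0823]
tcp_rot: [0.005, 1.566, 0.007]
force: [-2.5, -0.7, 6.7]
opening: 0.638
```

```bash
python3 -c "
from h import *
s=monitor.sense();print(s['clock'],s['force'],tool([.560,.202,.0815]))"
```

```text
9.1 [-2.49395662 -0.66106527  6.71519024] [0.08033171 0.00086475 0.00708602]
```

Request:
drive_tool(plan="0 0 0 0 0 -0.2 1;0 0 0 0 0 -0.4 1;0 0 0 0 0 -0.5 1;0 0 0 0 0 -0.6 1;0 0 0 0 0 -0.6 1")

```text
clock: 9.6
ee_pos: [0.5547, 0.202, 0.0826]
tcp_rot: [0.005, 1.564, 0.007]
force: [3.3, -0.5, -0.2]
opening: 0.635
```

Request:
drive_tool(plan="0 0 0 0 0 -0.1 1;0 0 0 0 0 -0.2 1;0 0 0 0 0 -0.25 1;0 0 0 0 0 -0.25 1;0 0 0 0 0 -0.25 1")

```text
clock: 10.1
ee_pos: [0.5546, 0.202, 0.0831]
tcp_rot: [0.006, 1.558, 0.007]
force: [6.7, -0.7, -2.3]
opening: 0.639
```

Request:
drive_tool(plan="0 0.5 0 0.1 0 -0.03 1;0 0.5 0 0.15 0 -0.03 1;0 0.5 0 0.15 0 -0.03 1;0 0.5 0 0.15 0 -0.03 1;0 0.5 0 0.15 0 -0.03 1")

```text
clock: 10.6
ee_pos: [0.5548, 0.2021, 0.0824]
tcp_rot: [0.006, 1.565, 0.007]
force: [2.9, 0.6, 4.8]
opening: 0.636
```

Seated and pressed lightly against the fence and plate, so I release and rise.

Request:
drive_tool(plan="0 0 0 0 0 0 0.3;0 0 0 0 0 0 -0.3;0 0 0 0 0 0 -0.7;0 0 0 0 0 0 -0.8;0 0 0 0 0 0 -0.8")

```text
clock: 11.1
ee_pos: [0.5541, 0.202, 0.0817]
tcp_rot: [0.006, 1.567, 0.007]
force: [0.6, 0.4, 0.7]
opening: 0.87
```

Request:
drive_tool(plan="0 0 0 -2 0 0 -0.8;0 0 0 -5 0 0 -0.8;0 0 0 -9 0 0 -0.8;0 0 0 -11 0 0 -0.8;0 0 0 -11 0 0 -0.8")

```text
clock: 11.6
ee_pos: [0.5555, 0.2017, 0.1961]
tcp_rot: [0.007, 1.56, 0.009]
force: [0.4, 0.2, 0.0]
opening: 0.899
```

```bash
cat > w5.py <<'E'
from h import *
import sys
c=cam("wrist"); s=monitor.sense();print(s["ee_pos"],s["clock"],s["force"])
save(c,sys.argv[1],s=1.5)
for k,z in dict(lime_blank_center=.087,knob_grip=.094,knob=.062).items():
    for d in spotter.place_of("wrist",k)[:2]: print(k,round(d["conf"],2),np.round(d["uv"],1),at(c,d["uv"],z).round(4))
for d in spotter.masks_of("wrist","lime_blank")[:1]:
    Q=np.array([at(c,p,.112)[:2] for p in np.argwhere(d["region"])[:,::-1]],np.float32)
    print("all",d["conf"],d["uv"],Q.min(0),Q.max(0),cv2.minAreaRect(Q))
for d in spotter.masks_of("wrist","knob")[:1]:
    Q=np.array([at(c,p,.112)[:2] for p in np.argwhere(d["region"])[:,::-1]],np.float32)
    print("knob",d["conf"],d["uv"],Q.min(0),Q.max(0))
E
python3 w5.py w5.png
```

```text
[0.55437947 0.20138336 0.19314385] 11.65 [-0.92775839 -0.46959048  0.31322007]
lime_blank_center 0.57 [258.4 184.9] [0.5548 0.202  0.087 ]
knob_grip 0.95 [258.8  89.3] [0.4562 0.2022 0.094 ]
knob 0.81 [260.6  92.7] [0.4565 0.2045 0.062 ]
all 0.76 [258.3, 187.4] [0.50419104 0.1721982 ] [0.6043378  0.23230425] ((0.5542529821395874, 0.2023112177848816), (0.10026325285434723, 0.05992770567536354), 0.21105225384235382)
knob 0.65 [260.0, 91.8] [0.44389623 0.18743838] [0.47459763 0.2161559 ]
```

View pics/w5.png

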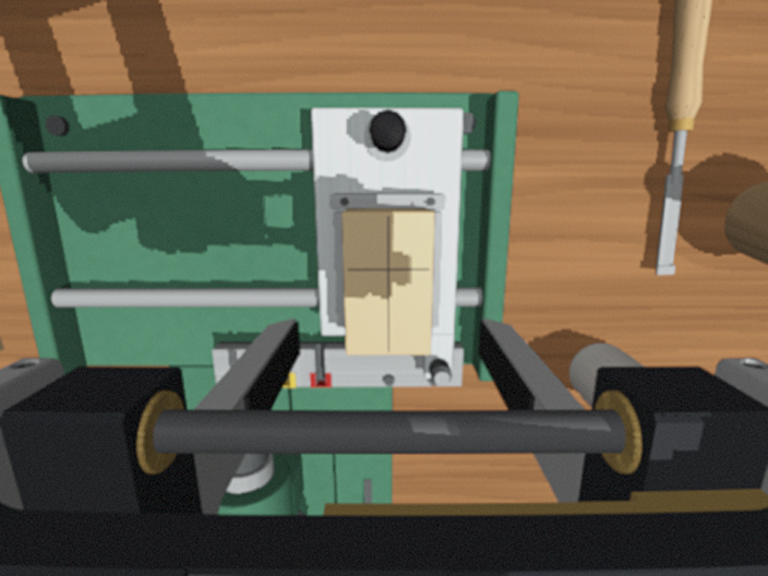

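```bash
cat > n.py <<'E'
from h import *
for n,box in(("wrist",(140,220,320,275)),("top",(165,150,250,185))):
    c=cam(n); h=cv2.cvtColor(c["color"],cv2.COLOR_RGB2HSV).astype(int)
    for nm,m in(("red",((h[...,0]<8)|(h[...,0]>172))&(h[...,1]>150)&(h[...,2]>90)),("yel",(h[...,0]>22)&(h[...,0]<34)&(h[...,1]>150)&(h[...,2]>120))):
        m=m.astype(np.uint8); k=np.zeros_like(m);x0,y0,x1,y1=box;k[y0:y1,x0:x1]=m[y0:y1,x0:x1]
        N,_,st,ce=cv2.connectedComponentsWithStats(k)
        for i in range(1,N): print(n,nm,st[i],ce[i].round(1),at(c,ce[i],.046).round(4))
    for k in("plunger","notch1"):
        for d in spotter.place_of(n,k)[:1]: print(n,k,round(d["conf"],2),np.round(d["uv"],1),at(c,d["uv"],.046).round(4))
    print("exp plunger px",proj(c,[[.638,.245,.046],[.638,.245,.06]]).round(1))
    if n=="wrist": save(c,"w6.png",(130,220,320,265),4)
E
python3 n.py
```

```text
wrist red [208 256   3   8  18] [208.7 259.8] [0.6599 0.1354 0.046 ]
wrist red [212 256   9   8  31] [217.3 260.4] [0.6608 0.1468 0.046 ]
wrist yel [188 256   8   8  24] [192.6 260.5] [0.6609 0.1141 0.046 ]
wrist plunger 0.74 [258.5 185.1] [0.5586 0.2011 0.046 ]
wrist notch1 0.4 [402.3 250.2] [0.6473 0.3919 0.046 ]
exp plunger px [[292.1 244.4]
 [293.5 249.3]]
top red [206 163   4   3   6] [208.  163.5] [0.6609 0.1376 0.046 ]
top yel [214 163   1   4   4] [214.  164.5] [0.6582 0.116  0.046 ]
top yel [216 163   3   3   6] [217.3 163.7] [0.6618 0.1043 0.046 ]
top notch1 0.69 [205.4 168.4] [0.6424 0.1455 0.046 ]
exp plunger px [[177.4 168.4]
 [176.7 167.3]]
```

View pics/w6.png

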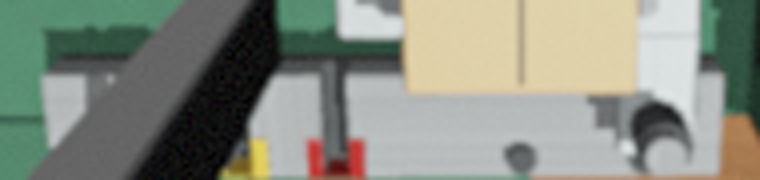

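The blank sits at x 0.504–0.604 and y 0.172–0.232, which is seated. The knob is at (0.456, 0.202). The red notch is at y ≈ 0.142 and the plunger at y ≈ 0.245, so about 103 mm of travel is needed. Now the knob.

Request:
drive_tool(plan="0 0 0 0 0 -5 -0.8;0 0 0 0 0 -9.8 -0.8;0 0 0 2 0 -9.8 -0.8;0 0 0 4.5 0 -9.8 -0.8;0 0 0 6 0 -9.8 -0.8")

```text
clock: 12.7
ee_pos: [0.4547, 0.2014, 0.1297]
tcp_rot: [0.005, 1.569, 0.007]
force: [0.7, 0.2, -0.2]
opening: 0.897
```

```bash
python3 -c "
from h import *
s=monitor.sense();print(s['force'],tool([.456,.202,.076]),R.from_rotvec(s['tcp_rot']).as_matrix().round(4))"
```

```text
[ 0.66640997  0.20928981 -0.18569781] [5.36681076 0.02353182 0.12214173] [[ 0.0019 -0.0013  1.    ]
 [ 0.0076  1.      0.0013]
 [-1.      0.0076  0.0019]]
```

Request:
drive_tool(plan="0 0 0 2 0 0.1 -0.8;0 0 0 4 0 0.1 -0.8;0 0 0 5.3 0 0.1 -0.8;0 0 0 5.3 0 0.1 0.5;0 0 0 5.3 0 0.1 1", newtons=30)

```text
clock: 13.2
ee_pos: [0.4561, 0.2019, 0.0772]
tcp_rot: [0.005, 1.568, 0.007]
force: [0.4, 0.1, 0.2]
opening: 0.762
```

Request:
drive_tool(plan="0 0 0 0 0 0 1;0 0 0 0 0 0 1;0 0 0 0 0 0 1;0 0 0 0 0 0 1;0 0 0 0 0 0 1")

```text
clock: 13.7
ee_pos: [0.4562, 0.2019, 0.0774]
tcp_rot: [0.005, 1.568, 0.007]
force: [-0.8, 0.0, 0.4]
opening: 0.341
```

Request:
drive_tool(plan="0 0 0 0 0 0 1;0 0 0 0 0 0 1;0 0 0 0 -0.5 0 1;0 0 0 0 -1.2 0 1;0 0 0 0 -2.2 0 1")

```text
clock: 14.2
ee_pos: [0.4562, 0.1829, 0.0774]
tcp_rot: [0.009, 1.568, 0.013]
force: [0.8, 9.0, -1.1]
opening: 0.256
```

Request:
drive_tool(plan="0 0 0 0 -1.5 0 1;0 0 0 0 -3 0 1;0 0 0 0 -4.5 0 1;0 0 0 0 -5.8 0 1;0 0 0 0 -6.6 0 1")

```text
clock: 14.7
ee_pos: [0.4563, 0.1187, 0.0773]
tcp_rot: [0.012, 1.567, 0.018]
force: [-1.3, 8.2, 3.4]
opening: 0.247
```

```bash
cat > f.py <<'E'
from h import *
s=monitor.sense();print(s["ee_pos"].round(4),s["force"].round(1))
c=cam("wrist")
for d in spotter.place_of("wrist","knob_grip")[:1]: print(d["conf"],at(c,d["uv"],.094).round(4))
c=cam("top")
s=monitor.sense();print(s["ee_pos"].round(4),s["force"].round(1))
E
python3 f.py
```

```text
[0.4563 0.1187 0.0773] [-1.3  8.2  3.4]
0.62 [0.4559 0.1177 0.094 ]
[0.4563 0.1157 0.0773] [-2.8 -1.8  5.9]
```

Request:
drive_tool(plan="0 0 0 0 -0.2 0 1;0 0 0 0 -0.4 0 1;0 0 0 0 -0.6 0 1;0 0 0 0 -0.8 0 1;0 0 0 0 -1 0 1")

```text
clock: 15.35
ee_pos: [0.4562, 0.1078, 0.0773]
tcp_rot: [0.01, 1.567, 0.015]
force: [-0.2, 6.7, 1.9]
opening: 0.251
```

Request:
drive_tool(plan="0 0 0 0 -0.1 0 1;0 0 0 0 -0.15 0 1;0 0 0 0 -0.2 0 1;0 0 0 0 -0.25 0 1;0 0 0 0 -0.3 0 1")

```text
clock: 15.85
ee_pos: [0.4563, 0.1063, 0.0773]
tcp_rot: [0.012, 1.567, 0.018]
force: [-0.6, 8.0, 1.3]
opening: 0.247
```

Request:
drive_tool(plan="0 0 0 0 -0.2 0 1;0 0 0 0 -0.25 0 1;0 0 0 0 -0.3 0 1;0 0 0 0 -0.35 0 1;0 0 0 0 -0.4 0 1")

```text
clock: 16.35
ee_pos: [0.4563, 0.1032, 0.0773]
tcp_rot: [0.013, 1.567, 0.019]
force: [-1.4, 5.9, 1.8]
opening: 0.252
```

Request:
drive_tool(plan="0 0 0 0 -0.1 0 1;0 0 0 0 -0.15 0 1;0 0 0 0 -0.2 0 1;0 0 0 0 -0.25 0 1;0 0 0 0 -0.25 0 1")

```text
clock: 16.85
ee_pos: [0.4563, 0.0997, 0.0773]
tcp_rot: [0.011, 1.567, 0.018]
force: [-2.3, 0.2, 2.8]
opening: 0.25
```

Request:
drive_tool(plan="0 0 0 0 0 0 1;0 0 0 0 -0.05 0 1;0 0 0 0 -0.1 0 1;0 0 0 0 -0.1 0 1;0 0 0 0 -0.1 0 1")

```text
clock: 17.35
ee_pos: [0.4563, 0.0991, 0.0774]
tcp_rot: [0.012, 1.567, 0.018]
force: [-0.5, 4.1, 2.5]
opening: 0.252
```

```bash
cat > g.py <<'E'
from h import *
s=monitor.sense();print(s["ee_pos"].round(4),s["force"].round(1))
for n in("top","side"):
    c=cam(n)
    for k,z in dict(plunger=.046,notch1=.046,nest=.062,knob_grip=.094).items():
        for d in spotter.place_of(n,k)[:2]: print(n,k,round(d["conf"],2),np.round(d["uv"],1),at(c,d["uv"],z).round(4))
    u=proj(c,[[.64,.142,.046]])[0].astype(int);print(u)
    save(c,n+"n.png",(u[0]-50,u[1]-40,u[0]+50,u[1]+40),7)
s=monitor.sense();print(s["ee_pos"].round(4),s["force"].round(1))
E
python3 g.py
```

```text
[0.4563 0.0991 0.0774] [-0.5  4.1  2.5]
top plunger 0.64 [207.3 170.4] [0.6354 0.1383 0.046 ]
top notch1 0.62 [204.1 169.2] [0.6393 0.1499 0.046 ]
top nest 0.64 [216.1 190.2] [0.5615 0.101  0.062 ]
top nest 0.57 [307.1 187. ] [ 0.5876 -0.2133  0.062 ]
top knob_grip 0.67 [217.8 191.5] [0.5502 0.0922 0.094 ]
top knob_grip 0.41 [308.9 187.5] [ 0.5783 -0.2143  0.094 ]
[206 169]
side plunger 0.63 [311.4 202.7] [ 0.714  -0.1959  0.046 ]
side plunger 0.57 [241.  169.7] [0.639  0.1318 0.046 ]
side notch1 0.63 [313.4 203.4] [ 0.717  -0.2038  0.046 ]
side notch1 0.61 [240.6 169. ] [0.6406 0.1361 0.046 ]
side nest 0.76 [231.9 180.9] [0.5555 0.0958 0.062 ]
side knob_grip 0.38 [213.  191.8] [0.4412 0.0768 0.094 ]
side knob_grip 0.34 [247.7 173. ] [0.6115 0.0616 0.094 ]
[239 168]
[0.4563 0.099  0.0773] [0.3 5.1 1.6]
```

View pics/topn.png

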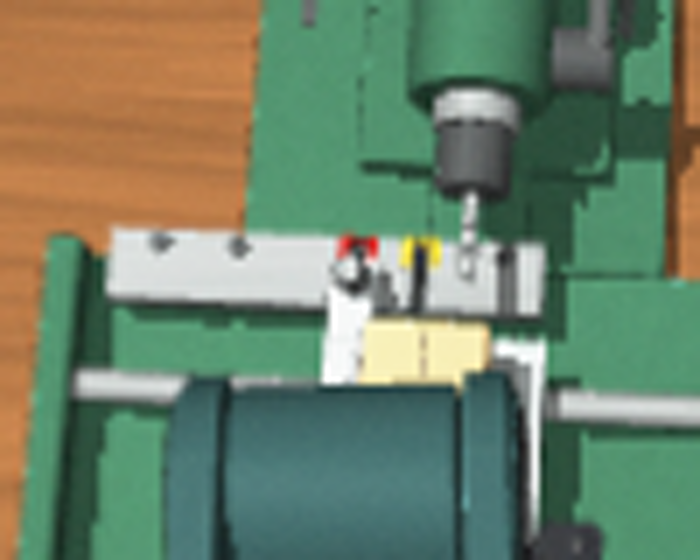

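The ball sits between the red lines. The drag fell from 6–8 N to 0.2 N and is now rising, so I probe very slightly to find the home point.

Request:
drive_tool(plan="0 0 0 0 -0.05 0 1;0 0 0 0 -0.05 0 1;0 0 0 0 -0.1 0 1;0 0 0 0 -0.1 0 1;0 0 0 0 -0.1 0 1")

```text
clock: 18.35
ee_pos: [0.4563, 0.0989, 0.0774]
tcp_rot: [0.013, 1.567, 0.02]
force: [-1.5, 5.9, 0.6]
opening: 0.254
```

```bash
python3 -c "
from h import *
c=cam('top');s=monitor.sense();print(s['ee_pos'],s['force'],s['qvel'].round(3))"
```

```text
[0.45629848 0.09885942 0.07733861] [-0.56567878  7.22543325  2.41742346] [-0.001  0.002  0.001 -0.    -0.001 -0.   ]
```

Request:
drive_tool(plan="0 0 0 0 -0.1 0 1;0 0 0 0 -0.15 0 1;0 0 0 0 -0.15 0 1;0 0 0 0 -0.15 0 1;0 0 0 0 -0.15 0 1")

```text
clock: 18.9
ee_pos: [0.4563, 0.0988, 0.0774]
tcp_rot: [0.015, 1.567, 0.022]
force: [-0.6, 8.6, 2.5]
opening: 0.256
```

Held against 8.6 N with almost no movement, so it is in the notch. I relax the push and hold.

Request:
drive_tool(plan="0 0 0 0 0 0 1;0 0 0 0 0 0 1;0 0 0 0 0 0 1;0 0 0 0 0 0 1;0 0 0 0 0 0 1")

```text
clock: 19.4
ee_pos: [0.4563, 0.0988, 0.0773]
tcp_rot: [0.015, 1.567, 0.022]
force: [-0.7, 5.2, 2.7]
opening: 0.251
```

```bash
cat > e.py <<'E'
from h import *
c=cam("side");u=proj(c,[[.6,.12,.07]])[0].astype(int)
save(c,"sidef.png",(u[0]-60,u[1]-45,u[0]+60,u[1]+45),6.5)
c=cam("wrist")
for d in spotter.place_of("wrist","knob_grip")[:1]: print(d["conf"],at(c,d["uv"],.094).round(4))
s=monitor.sense();print(s["ee_pos"].round(4),s["force"].round(1),s["qvel"].round(3),s["opening"])
E
python3 e.py
```

```text
0.74 [0.457  0.0994 0.094 ]
[0.4563 0.0988 0.0773] [-1.3  4.7  2.8] [ 0.001  0.     0.001  0.    -0.001 -0.   ] 0.2541930914365791
```

View pics/sidef.png

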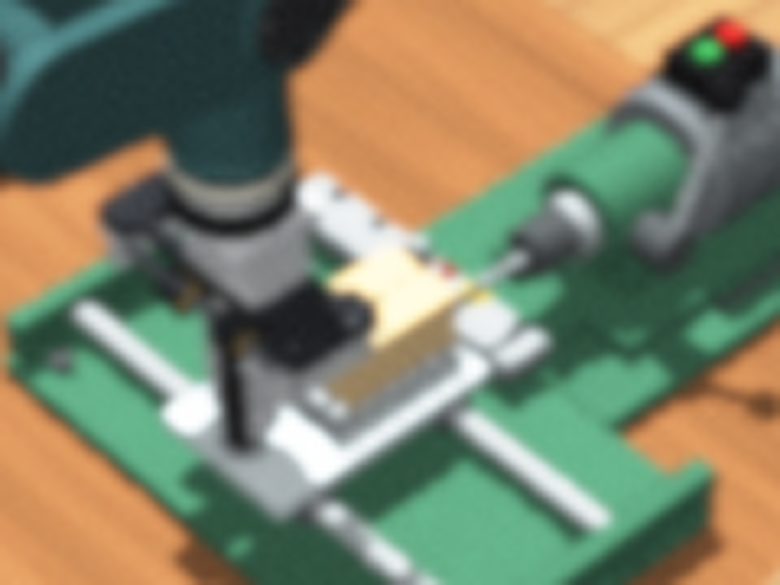

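The blank is seated, the bit is clear, and the carriage is at rest at the first notch with the knob gripped. I'm handing in.

```bash
python3 -c "
from plant import order; print(order.hand_in())"
```

```text
the job is handed in; nothing more can be done
None
```

I laid the limewood blank in the nest, let go of it, and slid the carriage by its knob into the first (red) notch. The job was handed in at about 19.5 s, with the knob still gripped and the carriage at rest.

- **Blank:** after release it measured x 0.504–0.604 and y 0.172–0.232, square to within 0.2°. That is against the fence at about x = 0.505 and between the cheeks at y = 0.170 and 0.234. The force when it touched down showed it resting on the plate. In the last side picture it still looked seated, with the bit clear of its end.
- **Notch:** the drag fell from 6–8 N to 0.2 N at y ≈ 0.0997. After that the carriage stayed at y = 0.0988 against an 8.6 N push. I had worked out a home position of about 0.099 beforehand. The top picture shows the ball between the red lines, short of the yellow ones. At hand-in I was still pushing lightly, at about 5 N.
- **Disagreements:** the network's first top-view position for the notch was about 17 mm off the red lines, so I used the red lines instead. Later detections of the plunger and notch disagreed by up to 12 mm, and some were clearly false. I estimate the ball is centred to about 0.5–1 mm; I have no direct measurement finer than that.
- **Other things:** I steered clear of the bit, the walnut blank and the other things and felt no unexpected contact. I did not measure their positions again at the end.

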